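# Get the turner out of its covered holder and hold it ready

## Task

Take the orange-handled turner out of the covered steel holder: lift its loop off the peg inside, tilt it and bring it out through the mouth, one end first. Finish holding it in the gripper, still, level and blade flat, right side up, with the whole of it at least 10 cm above the holder's top, and do not let go. Leave the bell, bottle, sauce cup, can, shaker and sachet where they stand.

Things in the scene. Friction and masses are not known exactly. Their poses are not given: they have to be found in the camera images.
- turner_mid (a point): Kitchen turner (flat spatula), rigid, 241 mm long, 0.12 kg (up to a third more or less). Point: middle of its length, in the orange handle, half-way up, within 10 mm of the balance point. x along it to the blade, z up. Handle 20 mm wide, 16 mm high, from 92 mm behind to 40 mm ahead of this point. At the start level, 38 mm above the worktop, under the mouth's centre, x as the holder's.
- turner_loop (a point): Centre of the turner's hanging loop, a ring of 7 mm steel wire with a 17 mm hole at its -x end, 105 mm from turner_mid and at its height; the turner ends 15 mm beyond. At the start the loop lies over the holder's peg. Axes as turner_mid.
- turner_tip (a point): Far edge of the turner's blade, middle of its width, at its +x end, 120 mm from turner_mid and at its height. Slotted steel blade 60 mm wide, 56 mm long, 4 mm thick; between it and the handle a steel neck 12 mm wide and 5 mm thick. Axes as turner_mid.
- turner: The whole turner. Origin: 8 mm below turner_mid, at the handle's underside; same axes.
- holder: Steel box fixed to the worktop, outside 352 mm along its x, 133 mm along its y, 92 mm high; inside 344 x 125 mm, floor 4 mm up. Origin: centre of its underside, on the worktop; z up. A black cover lies over each end, underside 88 mm and top 92 mm above the worktop; bolts on it stand 2 mm proud.
- mouth (a point): Centre of the holder's only opening, between the two covers, 94 mm above the worktop: 181 mm along the holder's x by 125 mm along its y, so the turner does not pass it level. The covers' edges are rounded beads, 86 to 94 mm above the worktop. Axes as the holder's.
- peg_top (a point): Top of the upright peg in the holder, 53 mm above the worktop, 105 mm from the holder's centre at its -x end (under the cover). Peg 8 mm thick, on a 20 mm wide collar whose top (34.5 mm) carries the loop; so the turner must rise at least 19 mm to come off.
- fork_rest (a point): Forked rest under the turner's neck, 55 mm from the holder's centre towards its +x end: 10 mm along x, 30 mm along y. Point: middle of the saddle, 35.5 mm above the worktop; a prong on each side reaches up to 49.5 mm. It is open upward.
- desk_bell: Bystander, loose: the white domed desk bell, 83 mm across and 58 mm high. Origin: centre of its underside.
- sauce_cup: Bystander, loose: the small black sauce cup, 51 mm across and 29 mm high. Origin: centre of its underside.
- ale_bottle_2: Bystander, loose: the brown bottle, 61 mm across and 230 mm high. Origin: centre of its underside.
- can: Bystander, loose: the printed drinks can, 53 mm across and 134 mm high. Origin: centre of its underside.
- salt_shaker: Bystander, loose: the white salt shaker, 40 mm across and 81 mm high. Origin: centre of its underside.
- sachet_2: Bystander, loose: a small sachet lying on the worktop, 56 x 34 x 16 mm. Origin: centre of its underside.
Not all that is in view belongs to the job. There is more than one size of the turner; the job needs the larger.

How it is judged (in metres and radians):
On the way, in this order (a step that is already met when the one before it is completed fails the run):
1. the loop has been lifted off the peg, the turner still wholly inside the holder (height (world z) of turner_loop between 0.0565 and 0.094 m and height (world z) of turner_tip below 0.094 m), for 0.02 s.
2. the turner leans through the mouth: one end above the covers, the other still below them (((height (world z) of turner_loop above 0.1 m and height (world z) of turner_tip below 0.086 m) or (height (world z) of turner_tip above 0.1 m and height (world z) of turner_loop below 0.086 m))), for 0.05 s.
At the end, for the whole second after the job is handed in: The turner is gripped by the fingers (more than 1 N) and still (under 3 cm/s), both ends more than 185 mm above the worktop (93 mm above the holder's top), its z axis within 0.2 rad of vertical, not touching the holder (height (world z) of each of turner_tip, turner_loop above 0.185 m and angle between turner_mid's own z axis and vertical below 0.2 rad and contact force between the fingers and turner above 1 N and contact force between turner and holder below 0.05 N and linear speed of turner below 0.03 m/s); the arm keeps its last pose, push and grip.
It fails at once if the bell, the bottle, the sauce cup, the can, the shaker or the sachet is moved more than 3 cm (distance of any of desk_bell, sauce_cup, ale_bottle_2, can, salt_shaker, sachet_2 from where it was at the start of the episode above 0.03 m).
It also fails if it takes over 45 s, if anything falls off the work surface, if the arm or the gripper's body presses on something with over 40 N, if the wrist force passes 120 N, or if a joint passes its speed limit or range.

## Robot

A 6-joint arm with a two-finger parallel gripper is mounted at the origin on a cart in front of the work surface, level with it; the furniture and walls round the work are solid. World frame = base frame: x ahead of the robot, y to its left, z up, the work surface at z = 0. Lengths are in mm, angles in degrees, forces in N, time in s.
With the tool pointing down it reaches from about 350 to 925 mm from the base axis. Payload 6.4 kg.
Tool frame: the origin (TCP) lies midway between the tips of the shut fingers; the grasp point (between the pads) lies manip.grasp_offset behind it (manip.grasp_offset is the distance from the TCP to the grasp point, in mm); z points along the fingers, y is the line along which they close (so a half turn about z gives the same grasp; the last joint's range is limited). The gripper opens to 94 mm and grips with 3 to 60 N. Pads are 16 mm wide; open, the fingers measure 119 mm over their backs; the gripper's body (75 mm by 177 mm) begins 78 mm behind the grasp point.
Start: joints at [63.994, 14.043, 89.255, -0, 76.702, -9.975], TCP at [179.503, 624.734, 173.155] pointing down, gripper open.
Joint ranges: [-179.41, 179.41], [-58.25, 129.5], [7.25, 145.43], [-54.29, 234.29], [11.92, 165.04], [-157.13, 157.13]. Speed limits (degrees/s): [147.25, 147.25, 180, 180, 180, 180].

## Interface

Orientations are given as [roll, pitch, yaw] about the fixed x, y, z axes, in that order (R = Rz(yaw) Ry(pitch) Rx(roll)).
In Python, from cell import manip gives the robot as it stands. Calls block until the motion is done:
- manip.movep(position, orientation): joint-space move of the TCP to a pose.
- manip.move_l(position, ori=None, rate=150, guard=None): straight line of the TCP; ori=None keeps the orientation; rate is the mean speed in mm/s. With guard (N) it stops when the force on the tool has changed by that much, and returns True; else False.
- manip.goto_joints(angles): joint-space move.
- manip.set_gripper(opening, effort=None): opening from 0.0 (shut) to 1.0 (fully open); effort is the grip in N (None keeps the last); returns when the fingers have stopped.
- manip.pause(seconds).
- manip.inverse_kinematics(position, orientation): joint angles nearest the present ones, or None.
- manip.grab_frame(name): name is "scene" or "top" or "wrist"; returns a dict with "pixels" (480x640x3 uint8, blue, green, red), "range_z" (480x640 float32, mm along the optical axis (not along the pixel's ray), 0 where there is no reading), "fx", "fy", "cx", "cy" (pixels), "pose" (4x4, takes a point from camera to world coordinates); the wrist camera has in their place "mount" (4x4, takes a point from camera to tool coordinates, whose origin is the TCP and whose axes are the flange's). Camera axes: x right, y down, z forward; pixel columns grow to the right and rows downward; lengths in mm; the calibration is good to about 2 mm. A picture is of the moment at which its call begins: read the wrist's pose just before it.
A pose or a line that the arm cannot do raises manip.Unreachable and nothing moves.
- manip.sign_off(): hands the job in, once; it reports no verdict.
Trained networks look in a picture, given as the dict that the camera call returned (one of the last four; its "shot" number tells which), for a name from the list of things; names that differ only in an ending like _2 or _b are one class to them, and where a whole thing is asked for, a point or a joint stands for the part that bears it (a point fixed in the world has none). Each returns a list of dicts, best first, with "score" (0 to 1); they miss things now and then, are a little off and sometimes report something else, mostly with a low value. They report only what shows in the picture. A call takes as long as a camera call. They do not tell look-alikes from the thing itself.
- manip.search_frame(picture, thing): "rect" ([centre column, centre row, width, height] in pixels, round what is visible of it).
- manip.outline_of(picture, thing): "region" (480x640 bool, what is visible of it) and "rect" ([centre column, centre row, width, height] in pixels, round what is visible of it).
Readings, each from a call of its own:
- manip.read_time_s(): time.
- manip.read_qpos(): joint angles.
- manip.read_dq(): joint speeds.
- manip.read_effort(): joint torques, N m.
- manip.read_eef_pos(): TCP position.
- manip.read_tcp_rot(): TCP orientation.
- manip.read_contact_force(): force on the tool from outside, world axes, zero at the start.
- manip.read_moment(): the same for the moment, N m.
- manip.read_grip_width(): opening from 0.0 (shut) to 1.0 (fully open).
Only numpy, scipy, OpenCV 4.12 (cv2) and the standard library are available. Lean on these libraries where they do the work, as an engineer would, in place of code of your own. Each camera call takes 0.05 s, during which the arm holds its last target. There are 200 camera calls.

## Working session

There is one attempt and no reset: what is moved stays moved. The work goes in short steps, each a Python script; the robot and the scene stay as the last script left them, time stands still between calls to the robot, and variables do not carry over. Pictures are saved under pics/ and viewed, on a budget of 10 in all, crops included, one or two more only if the job needs it, and the job is handed in when it is done.

```bash
ls; mkdir -p pics
python3 - <<'E'
from cell import manip
import cv2,numpy as np
print(manip.read_time_s(),manip.read_eef_pos(),manip.read_tcp_rot(),manip.grasp_offset,manip.read_grip_width())
ims=[]
for n in("scene","top"):
    f=manip.grab_frame(n); np.savez(n+".npz",**f); cv2.imwrite(f"pics/{n}0.png",f["pixels"])
    for t in("holder","turner"):
        print(n,t,[(np.round(d["rect"]),round(d["score"],2)) for d in manip.search_frame(f,t)])
print(np.round(f["pose"],3))
E
```

```text
pics
0.0 [179.19655845 624.12510292 172.05754553] [-1.79892390e+02 -1.75282159e-02  1.63971988e+02] 18.8 0.9996601559900846
scene holder [(array([333., 237., 114., 103.]), 0.57), (array([321., 230.,  44.,  31.]), 0.41)]
scene turner [(array([322., 231.,  48.,  42.]), 0.89), (array([474., 343.,  33.,  45.]), 0.66)]
top holder [(array([312., 230., 139.,  99.]), 0.9)]
top turner [(array([306., 222.,  66.,  38.]), 0.87), (array([413., 306.,  65.,  41.]), 0.66), (array([314., 232., 140., 102.]), 0.65)]
[[ 4.040000e-01 -8.340000e-01  3.770000e-01 -2.929700e+01]
 [-9.150000e-01 -3.710000e-01  1.600000e-01 -2.373700e+02]
 [ 6.000000e-03 -4.090000e-01 -9.120000e-01  1.512374e+03]
 [ 0.000000e+00  0.000000e+00  0.000000e+00  1.000000e+00]]
```

View pics/top0.png

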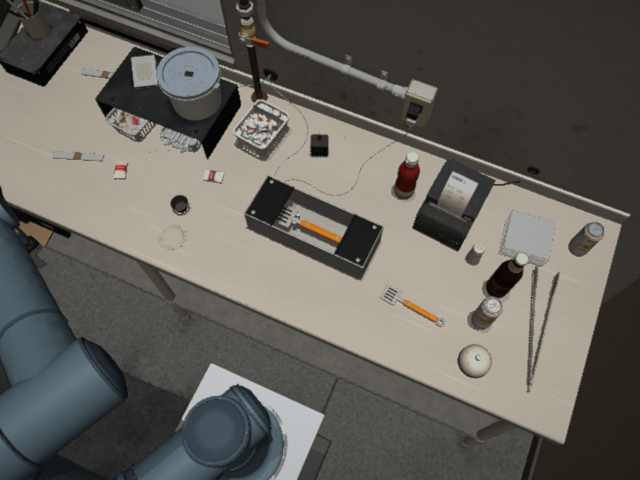

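View pics/scene0.png

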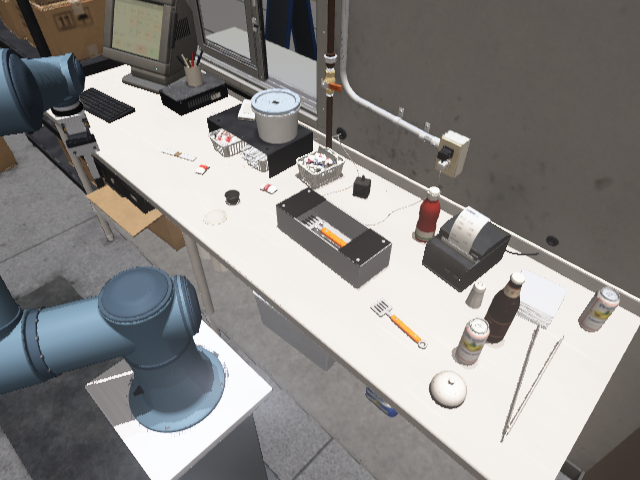

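Possible turners in the top picture: the one in the holder (312,228), and a loose look-alike on the worktop (413,306). The description points to the one in the holder, blade towards upper left (285,217). The bell is at (475,361), bottle (508,275), can (487,313), shaker (476,253), cup (180,205) and sachet about (213,176); all are away from the holder.

```bash
cat > h.py <<'E'
import numpy as np,cv2
def cloud(f,pose=None):
    z=f["range_z"]; v,u=np.mgrid[:480,:640]
    P=np.stack([(u-f["cx"])/f["fx"]*z,(v-f["cy"])/f["fy"]*z,z],-1)
    T=f["pose"] if pose is None else pose
    W=P@T[:3,:3].T+T[:3,3]; W[z<=0]=np.nan
    return W
def rect(W,lo,hi,c=None,r=260):
    m=(W[...,2]>lo)&(W[...,2]<hi)
    if c is not None: m&=np.hypot(W[...,0]-c[0],W[...,1]-c[1])<r
    p=W[m][:,:2].astype(np.float32); return cv2.minAreaRect(p),len(p)
def project(f,p,T=None):
    T=f["pose"] if T is None else T
    q=np.linalg.inv(T)@np.append(p,1); return f["fx"]*q[0]/q[2]+f["cx"],f["fy"]*q[1]/q[2]+f["cy"]
E
python3 - <<'E'
from h import *
for n in("top","scene"):
    f=dict(np.load(n+".npz")); W=cloud(f)
    c=W[230,312] if n=="top" else W[235,333]
    print(n,f["fx"],c); print(rect(W,84,98,c,200))
    hsv=cv2.cvtColor(f["pixels"],cv2.COLOR_BGR2HSV)
    m=(hsv[...,0]>8)&(hsv[...,0]<22)&(hsv[...,1]>180)&(hsv[...,2]>120)
    k,l,s,ce=cv2.connectedComponentsWithStats(m.astype(np.uint8))
    for i in range(1,k):
        if s[i,4]>60: 
            p=W[l==i]; p=p[~np.isnan(p[:,0])]; print(ce[i].round(),s[i,4],np.median(p,0).round(1),[np.round(x,1) for x in cv2.minAreaRect(p[:,:2].astype(np.float32))[:2]])
f=dict(np.load("top.npz"));W=cloud(f)
for nm,uv in dict(redbottle=(407,165),printer=(430,215),smallbox=(319,143),basket=(262,125)).items(): print(nm,W[uv[1],uv[0]].round())
E
```

```text
top 590.6748520189079 [573.78869799  69.15915907  47.77653258]
(((583.6602783203125, 70.73307800292969), (354.1322021484375, 138.3945770263672), 87.47744750976562), 3092)
[320. 231.] 239 [580.6  46.2  45.8] [array([582.8,  47.5]), array([119.5,  21.7])]
[420. 311.] 158 [ 490.5 -279.8   12.7] [array([ 491.1, -279.7]), array([95.2, 15.2])]
scene 450.3290688265509 [588.97237002  60.60341863  42.56837019]
(((584.2047729492188, 65.85022735595703), (356.38885498046875, 139.09239196777344), 87.3939437866211), 2157)
[333. 237.] 122 [581.1  51.1  43.8] [array([582.8,  55.2]), array([94. , 18.5])]
redbottle [ 800. -107.  166.]
printer [ 724. -211.   93.]
smallbox [830. 163.  60.]
basket [807. 334.  80.]
```

The holder's top outline fits 352 x 133 mm at about (584, 69), with x near +87.4°. The handle in the holder measures about 120 mm against 95 mm for the loose one, so it is the larger turner. Next I check the mount and IK along a loop-end-first plan, then take a close look.

```bash
cat >> h.py <<'E'
from scipy.spatial.transform import Rotation as Ro
GO=18.8
def tool(H,yaw,xm,zm,th,g=-6.,flip=0,ym=0.):
    """TCP pose with turner_mid at holder (xm,ym,zm), loop end up by th; grasp at turner x=g"""
    Rh=Ro.from_euler('z',yaw,degrees=True); Rt=Rh*Ro.from_euler('y',th,degrees=True)
    p=np.array([H[0],H[1],0])+Rh.apply([xm,ym,zm])+Rt.apply([g,0,-GO])
    Rtool=Rt*Ro.from_euler('z',180*flip,degrees=True)*Ro.from_euler('x',180,degrees=True)
    return p,Rtool.as_euler('xyz',degrees=True)
PATH=[(0,72,0),(42,72,0),(42,75,15),(42,80,30),(-105,165,30),(-60,240,0)]
E
python3 - <<'E'
from h import *
from cell import manip
H=(583.9,69);yaw=87.4
for flip in(0,1):
  for w in [(0,200,0),(0,110,0),(0,38,0)]+PATH:
    p,o=tool(H,yaw,*w,flip=flip); q=manip.inverse_kinematics(p,o); print(flip,w,None if q is None else np.round(q))
p,o=tool(H,yaw,0,230,0)
manip.movep(p,o)
T=np.eye(4);T[:3,3]=manip.read_eef_pos();T[:3,:3]=Ro.from_euler('xyz',manip.read_tcp_rot(),degrees=True).as_matrix()
f=manip.grab_frame("wrist"); T=T@f["mount"]; print(np.round(f["mount"],2),f["fx"]); np.savez("w1.npz",T=T,**f)
W=cloud(f,T)
print(rect(W,84,98,H,210))
hsv=cv2.cvtColor(f["pixels"],cv2.COLOR_BGR2HSV)
m=((hsv[...,0]>8)&(hsv[...,0]<22)&(hsv[...,1]>180)&(hsv[...,2]>80)).astype(np.uint8)
k,l,s,ce=cv2.connectedComponentsWithStats(m);i=1+s[1:,4].argmax()
p=W[l==i];p=p[~np.isnan(p[:,0])];print(s[i],np.median(p,0),cv2.minAreaRect(p[:,:2].astype(np.float32)))
im=f["pixels"].copy()
for x in(0,-91,91,-176,176):
  for y in(-62,0,62):
    Rh=Ro.from_euler('z',yaw,degrees=True); u=project(f,np.array([*H,0])+Rh.apply([x,y,92]),T); cv2.circle(im,(int(u[0]),int(u[1])),3,(0,255,0),-1)
cv2.imwrite("pics/w1.png",im); print(manip.read_time_s())
E
```

```text
0 (0, 200, 0) [-5.  5. 98. -0. 76. -2.]
0 (0, 110, 0) [ -5.  11. 102.  -0.  67.  -2.]
0 (0, 38, 0) [ -5.  16. 104.  -0.  60.  -2.]
0 (0, 72, 0) [ -5.  14. 103.  -0.  63.  -2.]
0 (42, 72, 0) [ -1.  15. 102.  -0.  63.   2.]
0 (42, 75, 15) [  7.  18.  99. -16.  67.  16.]
0 (42, 80, 30) [ 13.  23.  95. -30.  73.  27.]
0 (-105, 165, 30) [ -1.  10. 100. -32.  73.  12.]
0 (-60, 240, 0) [-11.   3.  97.   0.  80.  -8.]
1 (0, 200, 0) None
1 (0, 110, 0) None
1 (0, 38, 0) None
1 (0, 72, 0) None
1 (42, 72, 0) None
1 (42, 75, 15) None
1 (42, 80, 30) [  13.   23.   95.  -30.   73. -153.]
1 (-105, 165, 30) None
1 (-60, 240, 0) None
[[   0.     -0.96   -0.29   85.75]
 [   1.      0.      0.     -0.34]
 [  -0.     -0.29    0.96 -211.5 ]
 [   0.      0.      0.      1.  ]] 372.89774407185513
(((584.191650390625, 67.32447814941406), (352.7638244628906, 133.65969848632812), 87.54682922363281), 30785)
[ 312  172   17  118 1627] [583.58397601  47.77964698  45.60888729] ((583.8233642578125, 42.966636657714844), (127.73626708984375, 17.62181854248047), 87.35731506347656)
2.8083
```

View pics/w1.png

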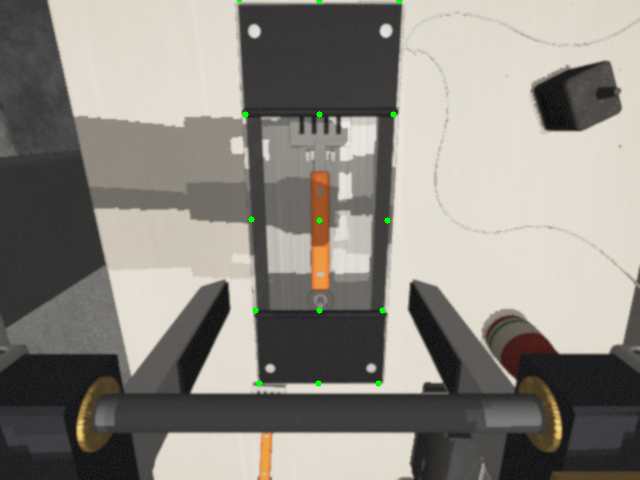

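The close crop shows the wanted turner: orange handle at (320,172–290), loop at (320,299) by the lower cover, and blade at (318,130) under the upper cover. The green projections match the mouth and covers, and refined values are centre (584.2, 67.4), yaw 87.5°. Now I grasp it and lift it to the off-peg height.

```bash
cat >> h.py <<'E'
H=(584.2,67.4);YAW=87.5
def look(manip,name):
    T=np.eye(4);T[:3,3]=manip.read_eef_pos();T[:3,:3]=Ro.from_euler('xyz',manip.read_tcp_rot(),degrees=True).as_matrix()
    f=manip.grab_frame("wrist"); cv2.imwrite(f"pics/{name}.png",f["pixels"]); return f,T@f["mount"]
E
python3 - <<'E'
from h import *
from cell import manip
manip.set_gripper(0.5)
p,o=tool(H,YAW,0,130,0); manip.movep(p,o)
p,o=tool(H,YAW,0,38.5,0); print("guard",manip.move_l(p,o,rate=80,guard=8))
print(manip.read_eef_pos(),p,manip.read_contact_force())
manip.set_gripper(0.0,effort=40); manip.pause(.2)
print("w",manip.read_grip_width()*94,manip.read_contact_force())
p,o=tool(H,YAW,0,72,0); print("guard",manip.move_l(p,o,rate=40,guard=12)); manip.pause(.2)
print("w",manip.read_grip_width()*94,manip.read_contact_force(),manip.read_eef_pos(),p)
look(manip,"lift"); print(manip.read_time_s())
E
```

```text
guard False
[584.54144505  61.37394885  20.38351944] [583.93828368  61.40571067  19.7       ] [ 0.65246483 -0.02431429  0.34479666]
w 0.549701065408014 [0.56209835 0.22691476 1.51225324]
guard False
w 0.9077739518941025 [-0.04134131  0.50261318 -0.20375064] [583.71809231  61.41118483  52.88090173] [583.93828368  61.40571067  53.2       ]
7.725
```

View pics/lift.png

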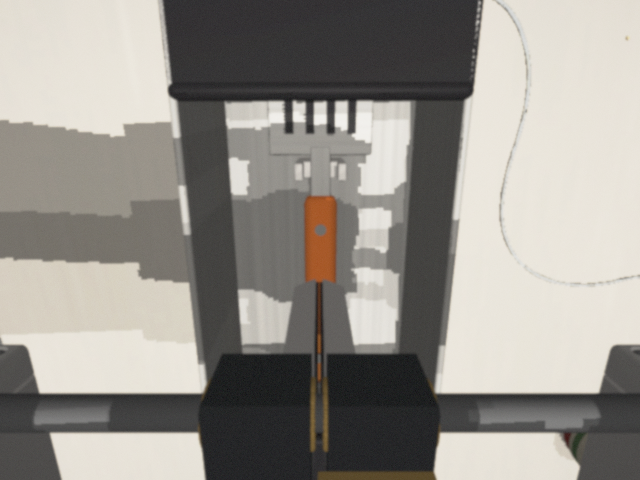

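The fingers shut completely (0.5 mm) and the turner did not come along. The handle is still lying at (320,197–280) in the fork, and the shut fingers are at (320,285–350). I'll check heights from the depth before retrying.

Run:
```python
from h import *
from cell import manip
f,T=look(manip,"lift2"); W=cloud(f,T)
Rh=Ro.from_euler('z',YAW,degrees=True)
for uv in [(312,210),(328,210),(320,250),(312,270),(328,270),(320,175),(280,140),(300,170),(300,300),(340,300),(300,330),(340,330),(260,220),(320,90)]:
    w=W[uv[1],uv[0]]; print(uv,Rh.inv().apply(w-[*H,0]).round(1))
print(manip.read_eef_pos(),manip.read_tcp_rot(),manip.read_grip_width())
f=manip.grab_frame("scene"); im=cv2.resize(f["pixels"][170:300,250:420],None,fx=4,fy=4,interpolation=cv2.INTER_CUBIC); cv2.imwrite("pics/s2.png",im)
```

```text
(312, 210) [32.5  4.5 45.3]
(328, 210) [32.8 -5.1 46.4]
(320, 250) [ 7.4 -0.3 45.7]
(312, 270) [-5.9  4.7 45.5]
(328, 270) [-5.9 -5.4 45.5]
(320, 175) [52.9 -0.3 41.7]
(280, 140) [72.8 23.1 39. ]
(300, 170) [56.7 11.1 49.5]
(300, 300) [  4.6   9.  109.6]
(340, 300) [  4.3  -9.3 109.1]
(300, 330) [  4.4   7.7 135.7]
(340, 330) [  5.2  -7.8 137.1]
(260, 220) [16.2 42.7  3.7]
(320, 90) [95.1 -0.1 93.6]
[583.79583559  61.40626404  52.99216897] [-1.79977322e+02  3.66127422e-04  8.75003562e+01] 0.007293596567397766
```

View pics/s2.png

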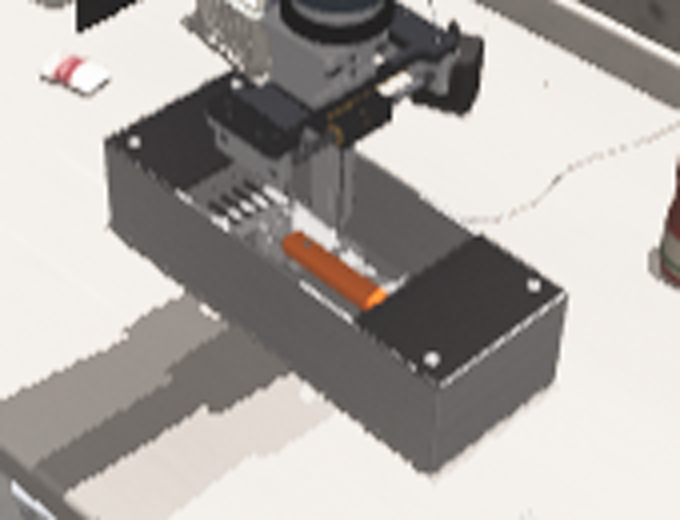

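The turner is undisturbed: handle top at z 45.6 mm, centred, and resting in the fork. I retry slowly, with a frame before closing and closing in stages, to see where the grip goes wrong.

Run:
```python
from h import *
from cell import manip
manip.set_gripper(0.5,effort=20); print("open",manip.read_grip_width()*94)
p,o=tool(H,YAW,0,38.5,0); print("guard",manip.move_l(p,o,rate=60,guard=8)); manip.pause(.1)
print(manip.read_eef_pos(),manip.read_contact_force())
ims=[]
for w in (.5,.32,.24,.2,.15):
    manip.set_gripper(w); print(w*94,manip.read_grip_width()*94,manip.read_contact_force().round(2),manip.read_time_s())
    if w in(.5,.24,.15): ims.append(look(manip,"x")[0]["pixels"][120:480,160:480])
cv2.imwrite("pics/close.png",cv2.resize(np.hstack(ims),None,fx=.83,fy=.83))
```

```text
open 46.88097114891355
guard False
[584.40258652  61.38321366  20.16286299] [ 0.48574821 -0.45386149 -0.38158599]
47.0 46.96039511889799 [ 0.69 -0.5   0.15] 9.7083
30.080000000000002 30.148484803496917 [-0.42 -0.18 -0.39] 10.25
22.56 22.5360362640625 [ 0.56  0.77 -0.82] 10.6167
18.8 18.73006922821616 [ 0.48 -0.34 -1.  ] 10.9667
14.1 14.295534471026619 [-0.36  0.52  0.68] 11.2917
```

View pics/close.png

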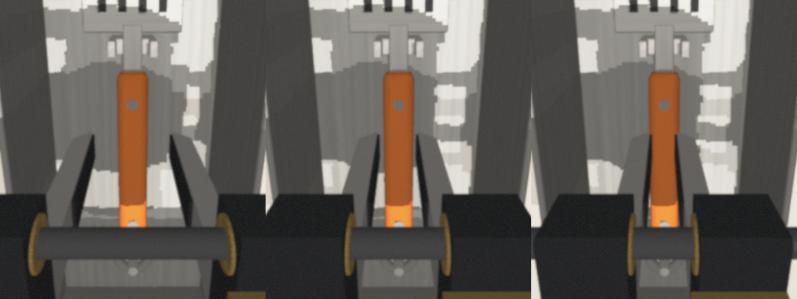

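At a nominal 14 mm the fingers are only just reaching the 20 mm handle (third panel, tips at (622–680,135)). I keep closing in stages and watch.

Run:
```python
from h import *
from cell import manip
ims=[]
for w in (.11,.08,.04,0):
    manip.set_gripper(w,effort=20); print(w*94,manip.read_grip_width()*94,manip.read_contact_force().round(2),manip.read_time_s())
    if w in(.11,.04,0): ims.append(look(manip,"x")[0]["pixels"][120:480,160:480])
cv2.imwrite("pics/close2.png",cv2.resize(np.hstack(ims),None,fx=.83,fy=.83))
```

```text
10.34 10.048637919190378 [ 0.24  0.28 -1.03] 11.6417
7.5200000000000005 7.8117302694471755 [-0.38 -0.16  0.1 ] 11.975
3.7600000000000002 3.6197575026551787 [ 0.37  0.57 -1.04] 12.275
0 0.5496042661123274 [-0.48 -0.08 -0.38] 12.5917
```

View pics/close2.png

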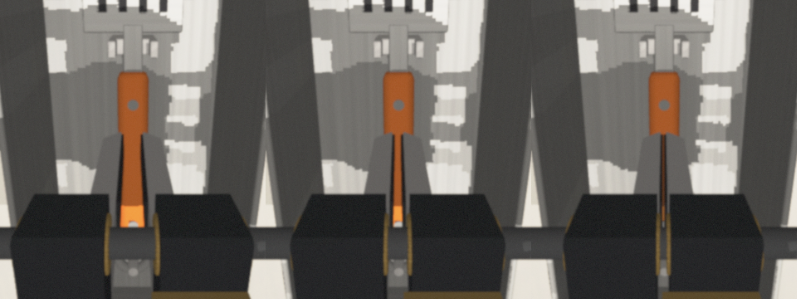

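The shut fingers pass over the handle and hide it, so their real tips are higher than the TCP reading implies. I measure where the tips are from the wrist depth.

Run:
```python
from h import *
from cell import manip
f,T=look(manip,"x"); z=f["range_z"]
print(manip.read_eef_pos())
W=cloud(f,f["mount"])  # tool frame
for v in range(270,350,6): print(v,[W[v,u].round(0).tolist() for u in (300,308,332,340)])
g=manip.grab_frame("scene"); S=cloud(g)
m=(np.hypot(S[...,0]-584,S[...,1]-61)<25)&(S[...,2]>47)&(S[...,2]<140)
print("scene low pts",np.sort(S[m][:,2])[:15].round(1))
```

```text
[583.94528877  61.41625184  19.70163009]
270 [[-3.0, -13.0, 16.0], [13.0, -6.0, -26.0], [13.0, 7.0, -25.0], [-3.0, 14.0, 15.0]]
276 [[-7.0, -13.0, 16.0], [10.0, -6.0, -26.0], [10.0, 7.0, -26.0], [-7.0, 14.0, 15.0]]
282 [[-12.0, -13.0, 16.0], [11.0, -6.0, -36.0], [6.0, 7.0, -26.0], [-11.0, 14.0, 15.0]]
288 [[11.0, -9.0, -43.0], [11.0, -6.0, -44.0], [10.0, 6.0, -43.0], [11.0, 10.0, -43.0]]
294 [[11.0, -9.0, -51.0], [11.0, -5.0, -51.0], [11.0, 6.0, -51.0], [10.0, 10.0, -50.0]]
300 [[10.0, -9.0, -56.0], [11.0, -5.0, -57.0], [10.0, 6.0, -56.0], [10.0, 9.0, -56.0]]
306 [[10.0, -9.0, -62.0], [10.0, -5.0, -62.0], [11.0, 5.0, -64.0], [10.0, 9.0, -62.0]]
312 [[11.0, -8.0, -68.0], [11.0, -5.0, -69.0], [11.0, 5.0, -69.0], [11.0, 9.0, -68.0]]
318 [[11.0, -8.0, -74.0], [10.0, -5.0, -73.0], [11.0, 5.0, -74.0], [10.0, 8.0, -73.0]]
324 [[10.0, -8.0, -78.0], [11.0, -5.0, -79.0], [11.0, 5.0, -79.0], [10.0, 8.0, -78.0]]
330 [[10.0, -8.0, -82.0], [11.0, -4.0, -83.0], [11.0, 5.0, -84.0], [11.0, 8.0, -83.0]]
336 [[11.0, -7.0, -89.0], [11.0, -4.0, -88.0], [10.0, 5.0, -87.0], [10.0, 8.0, -87.0]]
342 [[11.0, -7.0, -92.0], [10.0, -4.0, -91.0], [11.0, 5.0, -91.0], [11.0, 7.0, -92.0]]
348 [[11.0, -7.0, -96.0], [11.0, -4.0, -96.0], [11.0, 4.0, -96.0], [10.0, 7.0, -95.0]]
scene low pts [47.8 47.9 50.  50.6 52.8 53.8 55.7 57.7 59.  59.3 60.  60.1 60.2 60.2
 60.9]
```

The wrist depth shows the finger's front face ending about 34 mm behind the nominal TCP, so the tips are at about z 55 when TCP z reads 20. I use a TCP-to-tip correction of 34 mm, descend under guard, and check the width after closing.

Run:
```python
from h import *
from cell import manip
manip.set_gripper(0.45)
p,o=tool(H,YAW,0,38.5-32,0); print("guard",manip.move_l(p,o,rate=50,guard=6)); manip.pause(.1)
print(manip.read_eef_pos(),p,manip.read_contact_force())
ims=[look(manip,"x")[0]["pixels"][120:480,160:480]]
manip.set_gripper(0,effort=40); manip.pause(.2)
print("w",manip.read_grip_width()*94,manip.read_contact_force(),manip.read_time_s())
f,T=look(manip,"x"); ims.append(f["pixels"][120:480,160:480])
W=cloud(f,f["mount"]); print([W[v,310].round(0).tolist() for v in (270,282,288,294)])
cv2.imwrite("pics/g3.png",np.hstack(ims))
```

```text
guard False
[584.34832082  61.3984688  -11.87979772] [583.93828368  61.40571067 -12.3       ] [ 0.75961587 -0.39936723 -1.40335957]
w 19.942530294268302 [-0.87027977 -0.67283595  0.41389256] 15.1667
[[26.0, -4.0, -58.0], [20.0, -4.0, -59.0], [17.0, -4.0, -57.0], [14.0, -4.0, -57.0]]
```

View pics/g3.png

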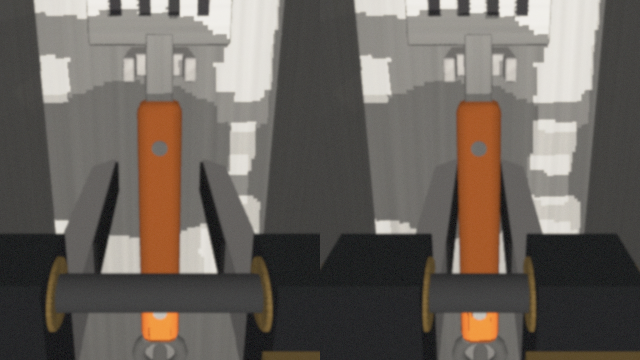

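The first real grip reads 19.9 mm with the fingers on both sides of the handle, matching the 20 mm handle. Now I lift it off the peg and check that it follows.

```bash
sed -i 's/^GO=.*/GO=50.8/' h.py
python3 - <<'E'
from h import *
from cell import manip
for w in PATH:
    q=manip.inverse_kinematics(*tool(H,YAW,*w)); print(w,None if q is None else np.round(q))
print("guard",manip.move_l(*tool(H,YAW,0,72,0),rate=60,guard=12)); manip.pause(.1)
print("w",manip.read_grip_width()*94,manip.read_contact_force(),manip.read_eef_pos(),manip.read_time_s())
f,T=look(manip,"l3"); W=cloud(f,T); Rh=Ro.from_euler('z',YAW,degrees=True)
h=lambda u,v:Rh.inv().apply(W[v,u]-[*H,0]).round(1)
print("handle",h(320,235),h(320,260),"neck",h(320,185),"blade",h(290,160),h(350,160))
V=cloud(f,f["mount"]); print("block, tool frame",[V[v,u].round(0).tolist() for u,v in((230,362),(230,400),(200,440),(450,400))])
E
```

```text
(0, 72, 0) [ -5.  16. 104.  -0.  60.  -3.]
(42, 72, 0) [ -1.  17. 103.  -0.  60.   2.]
(42, 75, 15) [  6.  20. 100. -17.  63.  16.]
(42, 80, 30) [ 11.  24.  97. -31.  70.  28.]
(-105, 165, 30) [ -2.  12. 102. -32.  70.  12.]
(-60, 240, 0) [-11.   4.  99.   0.  77.  -9.]
guard False
w 19.535379815135947 [-0.02309104 -0.40513622 -0.65098204] [583.46818412  61.43700258  20.69522573] 16.025
handle [35.6  0.2 78.1] [24.4  0.2 78.8] neck [56.3  0.2 72.5] blade [66.8 12.8 72.6] [ 66.8 -12.3  73.2]
block, tool frame [[34.0, -21.0, -138.0], [35.0, -18.0, -151.0], [28.0, -23.0, -154.0], [35.0, 25.0, -152.0]]
```

View pics/l3.png

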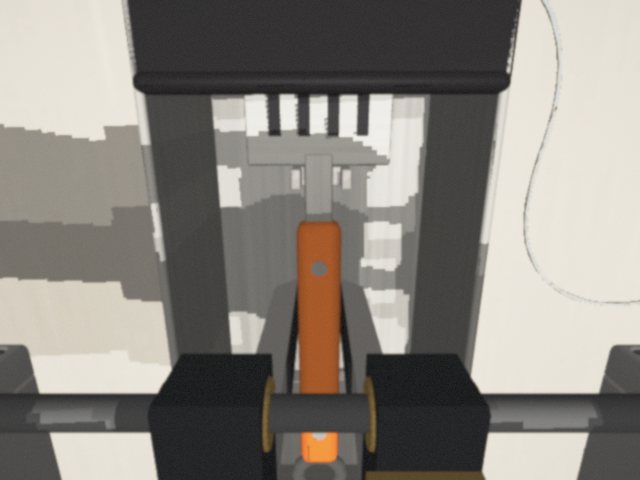

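The turner came up level: handle top 78–79 mm, neck and blade about 72 mm. The loop at (320,470) is off the peg, and everything is still below the covers. Next I shift it towards the blade end and tilt the loop end up.

Run:
```python
from h import *
from cell import manip
for w in PATH[1:4]:
    print(w,"guard",manip.move_l(*tool(H,YAW,*w),rate=60,guard=12),"w",round(manip.read_grip_width()*94,2),manip.read_contact_force().round(1))
manip.pause(.15); print(manip.read_time_s(),manip.read_tcp_rot())
f,T=look(manip,"t"); V=cloud(f,f["mount"]); print("tool-frame handle/neck",V[240,320].round(1),V[185,320].round(1))
g=manip.grab_frame("scene"); b=cv2.resize(g["pixels"][160:310,240:440],(640,480),interpolation=cv2.INTER_CUBIC)
cv2.imwrite("pics/tilt.png",b)
```

```text
(42, 72, 0) guard False w 19.9 [ 0.3 -0.  -1.5]
(42, 75, 15) guard False w 19.71 [-0.4 -0.2 -0.7]
(42, 80, 30) guard False w 19.71 [ 0.3  0.1 -0.6]
17.9083 [179.97190848  29.90168998  87.37527108]
tool-frame handle/neck [ 49.2   0.1 -91.4] [ 6.910e+01  1.000e-01 -1.003e+02]
```

View pics/tilt.png

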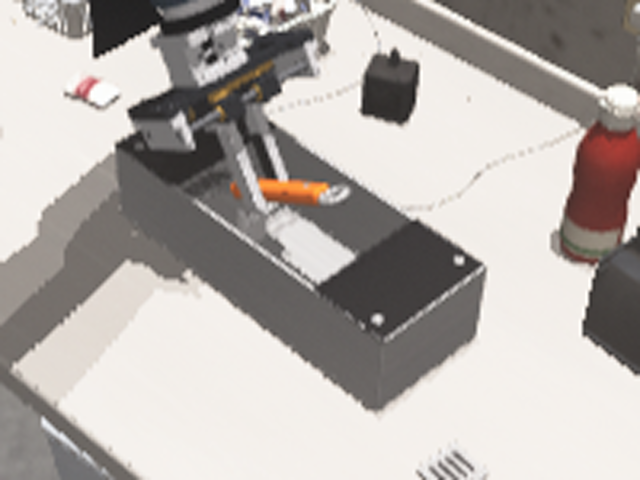

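The loop end at (335,193) stands through the mouth and the blade is still inside, with no force on the tool. Now I slide it out along its own axis, raise it and level it.

Run:
```python
from h import *
from cell import manip
for w in [(-105,165,30),(-90,250,30),(-60,260,0)]:
    print(w,"guard",manip.move_l(*tool(H,YAW,*w),rate=100,guard=12),"w",round(manip.read_grip_width()*94,2),manip.read_contact_force().round(1))
manip.pause(.4); print(manip.read_time_s(),manip.read_eef_pos(),manip.read_tcp_rot())
f,T=look(manip,"fw"); W=cloud(f,T); Rh=Ro.from_euler('z',YAW,degrees=True)
for uv in((320,235),(320,260),(320,185),(290,160),(350,160),(270,150),(366,150)): print(uv,Rh.inv().apply(W[uv[1],uv[0]]-[*H,0]).round(1))
g=manip.grab_frame("scene"); np.savez("sc2.npz",**g); S=cloud(g)
hsv=cv2.cvtColor(g["pixels"],cv2.COLOR_BGR2HSV); m=(hsv[...,0]>8)&(hsv[...,0]<22)&(hsv[...,1]>180)&(hsv[...,2]>120)&(S[...,2]>150)&(S[...,0]<650)
q=Rh.inv().apply(S[m]-[*H,0]); print("orange",len(q),q.min(0).round(),q.max(0).round())
a=dict(np.load("scene.npz"))["pixels"]; 
cv2.imwrite("pics/final.png",np.hstack([cv2.resize(f["pixels"],(400,300)),cv2.resize(g["pixels"][100:340,180:500],(400,300))]))
```

```text
(-105, 165, 30) guard False w 19.49 [ 0.2 -0.2 -0.8]
(-90, 250, 30) guard False w 19.69 [ 1.1 -1.1 -1.2]
(-60, 260, 0) guard False w 19.91 [ 0.1 -0.3 -1.3]
21.975 [581.29196472   1.81935895 209.10078821] [-1.79989840e+02  1.32989312e-02  8.75377511e+01]
(320, 235) [-2.370e+01 -2.000e-01  2.678e+02]
(320, 260) [-3.490e+01 -2.000e-01  2.679e+02]
(320, 185) [-3.200e+00 -1.000e-01  2.619e+02]
(290, 160) [  7.1  12.5 261.1]
(350, 160) [  7.2 -12.7 261.8]
(270, 150) [ 11.2  20.7 261.1]
(366, 150) [ 11.3 -19.1 262.4]
orange 180 [-153.   -9.  258.] [-27.  12. 270.]
```

View pics/final.png

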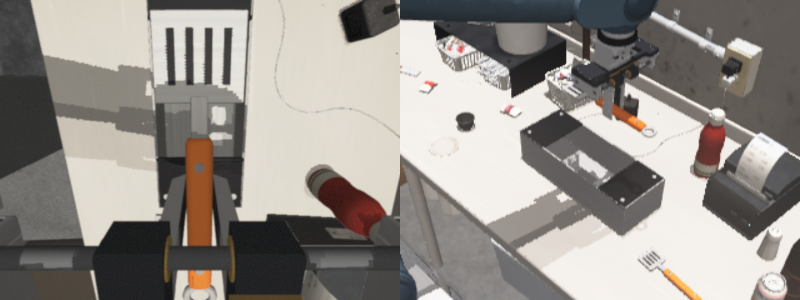

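The turner is held level at about z 260 mm, with the handle top at 268, neck 262 and blade 261–262. Its blade (200,55 in the left panel) is flat and right side up. The holder is empty and everything else stands as before, so I hand it in.

Run:
```python
from cell import manip
print(abs(manip.read_dq()).max(),manip.read_grip_width()*94,manip.read_time_s()); print(manip.sign_off())
```

```text
0.10328041307497654 19.720958083592638 22.075
the job is handed in; nothing more can be done
None
```

The larger turner is out of the holder and held in the gripper, and I handed the job in at 22.1 s; no verdict is reported. I gripped it by the handle, lifted it level off the peg to about 72 mm, and moved it towards the blade end. I then tilted the loop end up 30°, slid it out through the mouth and levelled it high above the holder.

**Failed check:** the first grasp closed on nothing. The real finger tips sit about 34 mm behind the nominal TCP, measured with the wrist depth camera. The turner was not disturbed. I used about 32 mm of correction, and the second grasp held.

**Last checks:**
- **Grip:** the fingers read 19.7 mm on the 20 mm handle, and the joints were essentially still (0.1 °/s).
- **Height and level:** the neck and blade root measured about 261–262 mm and the handle top 268 mm, so the turner is level, blade flat, right side up, about 16 cm above the holder's top.
- **Contact:** the force guard (12 N) never tripped while it came out.
- **Bystanders:** I checked these by eye only. The cup, sachet and shaker are in the last picture and look unmoved. The bell is out of that crop, and the bottle and can are at its edge; the arm stayed well away from all three.

I viewed 10 pictures.

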